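# Face up the counter display

### The job

Customers have put goods back in the wrong lanes of the counter display. Rearrange the front row on the lower step so that the jar, the tin, the carton and the pepper mill each stand upright, square and centred in the front place of the lane that has their own kind behind them; rest one on a free bit of counter while you swap the others. Knock nothing over and leave the back row, the mug and the saucers where they are.

Things in the scene. Friction and masses are not known exactly. Their poses are not given: they have to be found in the camera images.
- jar: The front-row jar: sealed amber-glass honey jar with a brass lid and paper label band, round, 58 mm diameter, 80 mm high (straight glass wall up to 58 mm, lid 54 mm diameter above 64 mm); about 350 g. Origin: centre of its underside, z up. It stands upright at the start on the lower step of the display (step top 20 mm above the counter), in some lane, maybe a little askew.
- tin: The front-row tin: plain square aluminium tea tin, 56 x 56 mm, square part 80 mm high, with a round 48 mm lid on top, 92 mm high in all; its x and y axes are square to its sides; about 160 g. Origin: centre of its underside, z up. It stands upright at the start on the lower step of the display (step top 20 mm above the counter), in some lane, maybe a little askew.
- carton: The front-row carton: upright brown cardboard tea-bag carton, 38 mm deep (its x) by 58 mm wide (its y) by 105 mm high; about 120 g. Origin: centre of its underside, z up. It stands upright at the start on the lower step of the display (step top 20 mm above the counter), in some lane, maybe a little askew.
- mill: The front-row mill: straight round beech-wood pepper mill, 52 mm diameter, 115 mm high with a small steel knob on top (plain wall up to 82 mm, head above); about 220 g. Origin: centre of its underside, z up. It stands upright at the start on the lower step of the display (step top 20 mm above the counter), in some lane, maybe a little askew.
- jar_back: Back-row jar, same size and look as the other; origin at the centre of its underside. Loose on the upper step (z = 60 mm), marks its lane. Its x axis runs along the lane away from the robot: the middle of the lane's front place is 110 mm along +x and 40 mm lower. The display: a heavy dark-wood two-step stand fixed on the counter (z = 0), 446 mm wide, 224 mm deep; lower step on the far side.
- tin_back: Back-row tin, same size and look as the other; origin at the centre of its underside. Loose on the upper step (z = 60 mm), marks its lane. Its x axis runs along the lane away from the robot: the middle of the lane's front place is 110 mm along +x and 40 mm lower. The display has four lanes, 110 mm apart; each step is 112 mm deep, and the back goods stand in the middle of the upper step.
- carton_back: Back-row carton, same size and look as the other; origin at the centre of its underside. Loose on the upper step (z = 60 mm), marks its lane. Its x axis runs along the lane away from the robot: the middle of the lane's front place is 110 mm along +x and 40 mm lower. Clear strips 3 mm wide and 12 mm high part the lanes; a 26 mm high ticket rail closes the display's far edge.
- mill_back: Back-row mill, same size and look as the other; origin at the centre of its underside. Loose on the upper step (z = 60 mm), marks its lane. Its x axis runs along the lane away from the robot: the middle of the lane's front place is 110 mm along +x and 40 mm lower. The outer lanes' middles are 58 mm from the display's ends; its near edge is 57 mm behind the back goods' middles.
- mug: Bystander: black mug, 80 mm diameter, 92 mm high, handle to its +y (reaching about 75 mm from the axis), standing on the counter beside the display. Origin: centre of its underside.
- saucers: Bystander: stack of white saucers, 116 mm diameter, 45 mm high, standing on the counter beside the display. Origin: centre of its underside.

How it is judged:
By the outcome, as a careful person would: the job done as asked, in the order asked, and still so for the second after the job is handed in, with the robot touching nothing.
It also fails if it takes over 128 s, if anything falls off the work surface, if the arm or the gripper's body presses on something with over 40 N, if the wrist force passes 120 N, or if a joint passes its speed limit or range.

### The arm

A 6-joint arm with a two-finger parallel gripper is mounted at the origin on the work surface. World frame = base frame: x ahead of the robot, y to its left, z up, the work surface at z = 0. Lengths are in m, angles in degrees, forces in N, time in s.
With the tool pointing down it reaches from about 0.25 to 0.775 m from the base axis. Payload 8.9 kg.
Tool frame: the origin (TCP) lies between the finger pads; the fingertips stand manip.tcp_to_tips ahead of it and the grasp point (between the pads) lies 11 mm behind it (manip.tcp_to_tips is the distance from the TCP to the fingertips, in m); z points along the fingers, y is the line along which they close (so a half turn about z gives the same grasp; the last joint's range is limited). The gripper opens to 85 mm and grips with 20 to 120 N. Pads are 22 mm wide; open, the fingers measure 114 mm over their backs; the gripper's body (76 mm by 85 mm) begins 54 mm behind the grasp point. The pads swing forward as they close: fully open they stand 13 mm farther back than shut.
Start: joints at [-72.668, 16.656, -8.789, 64.555, 0, 82.019], TCP at [0.224, -0.475, 0.239] pointing down, gripper open.
Joint ranges: [-144.48, 144.48], [-52.06, 99.96], [-74.48, 78.29], [-112.23, 115.85], [-86.99, 84.42], [-180, 180]. Speed limits (degrees/s): [127.2, 127.2, 159.86, 180, 180, 180].

### API

Orientations are given as a 3x3 rotation matrix whose columns are the frame's x, y, z axes.
In Python, from plant import manip gives the robot as it stands. The module is installed in compiled form; this text tells all that it offers.
- The arm moves only by the shell command python3 -m jog 'ROWS' [FORCE]. ROWS is JSON, a list of rows, each a list of 3 entries, a list of its own where there are three numbers: the shift along the tool's x, y, z normalised to -1 to 1, where 1 is 0.25 m, then the turn, a rotation vector about the tool's x, y, z normalised to -1 to 1, where 1 is 0.5 rad, then the opening, from -1 (shut) to 1 (fully open). In form: [[[dx, dy, dz], [rx, ry, rz], hand], ...]. A call has 1 to 5 rows; each row is the pose to reach, as a shift and turn from the pose commanded when the call began, along the tool's axes at that moment; what a row does not reach only later rows make up. A row lasts 1/10 s, in which the tool goes at most 50 mm and 8.59 degrees, less where a joint would pass 70% of its speed; a pose out of reach is approached as far as the arm can. A call with a number of a shift or a turn outside -1 to 1 is refused whole. A call with a gripper value outside its range is refused whole. The fingers move at their own pace and stop on an object; FORCE is the grip in N (left out, the last holds). Time passes only in rows, so rows that repeat a pose let the fingers close. It gives the time, the measured TCP pose, the force, the opening and the grip force at its end, in the units of the state.
- manip.get_state(): the state, without advancing time (a new reading comes with each control period).
- manip.camera(name): name is "scene" or "top" or "wrist"; returns a dict with "image" (400x640x3 uint8, blue, green, red), "range_z" (400x640 float32, m along the optical axis (not along the pixel's ray), 0 where there is no reading), "fx", "fy", "cx", "cy" (pixels), "dist" ([k1, k2, p1, p2, k3] as OpenCV has them; the pictures are not rectified), "world_to_cam" (4x4, takes a point from world to camera coordinates); the wrist camera has in their place "hand_eye" (4x4, takes a point from camera to tool coordinates, whose origin is the TCP and whose axes are the flange's). Camera axes: x right, y down, z forward; pixel columns grow to the right and rows downward; lengths in m; the calibration is good to about 2 mm. A picture is of the moment at which its call begins: read the wrist's pose just before it.
- manip.finish_job(): hands the job in; it is judged then, once.
The state is a dict: "t": time; "joints": joint angles; "joint_vel": joint speeds; "tau": joint torques, N m; "ee_pos": TCP position; "tcp_rot": TCP orientation; "force": force on the tool from outside, world axes, zero at the start; "wrist_torque": the same for the moment, N m; "finger_gap": finger opening in m; "grip_force": force on a finger pad.
Only numpy, scipy, OpenCV 4.12 (cv2) and the standard library are available. Lean on these libraries where they do the work, as an engineer would, in place of code of your own. Each camera call takes 0.05 s, during which the arm holds its last target. There are 200 camera calls.

## Working session

There is one attempt and no reset: what is moved stays moved. The work goes in short steps, Python scripts to look and compute and a shell command to move; the robot and the scene stay as the last step left them, time stands still between calls to the robot, and variables do not carry over. Pictures are saved under pics/ and viewed, at most 14 in all, crops included, and the job is handed in when it is done.

```bash
mkdir -p pics
python3 - <<'E'
from plant import manip
import cv2,pickle
s=manip.get_state();print({k:s[k] for k in('t','ee_pos','tcp_rot','finger_gap','force')},manip.tcp_to_tips)
D={}
for n in('scene','top'):
    c=manip.camera(n);D[n]=c;cv2.imwrite(f'pics/{n}0.png',c['image']);print(n,c['fx'],c['dist'],c['world_to_cam'])
pickle.dump(D,open('d0.pkl','wb'))
E
```

```text
{'t': 0.0, 'ee_pos': array([ 0.22435035, -0.47416137,  0.2387135 ]), 'tcp_rot': array([[ 9.03978317e-01,  4.27578111e-01, -4.03106916e-04],
       [ 4.27578255e-01, -9.03977380e-01,  1.31635930e-03],
       [ 1.98446891e-04, -1.36232002e-03, -9.99999052e-01]]), 'finger_gap': 0.08578407662985826, 'force': array([ 0.2872715 , -0.19237638,  0.47128593])} 0.008
scene 466.24671491840627 [-0.12364109  0.          0.          0.          0.        ] [[ 0.12062107  0.99265275  0.00954382 -0.05973003]
 [ 0.72665939 -0.08174099 -0.68211769 -0.35104246]
 [-0.67632587  0.08921287 -0.73118013  1.65147771]
 [ 0.          0.          0.          1.        ]]
top 509.86904079543143 [-0.02248164  0.          0.          0.          0.        ] [[ 0.02736661 -0.99944471  0.01900906 -0.01823874]
 [-0.99605327 -0.02887009 -0.08393097  0.55009418]
 [ 0.08443316 -0.01663713 -0.99629024  1.56007701]
 [ 0.          0.          0.          1.        ]]
```

View pics/scene0.png

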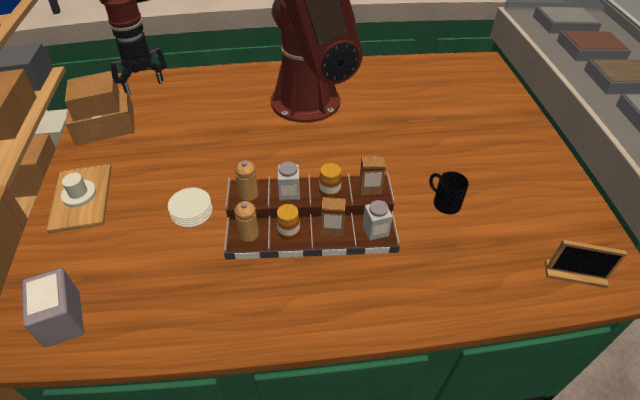

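View pics/top0.png

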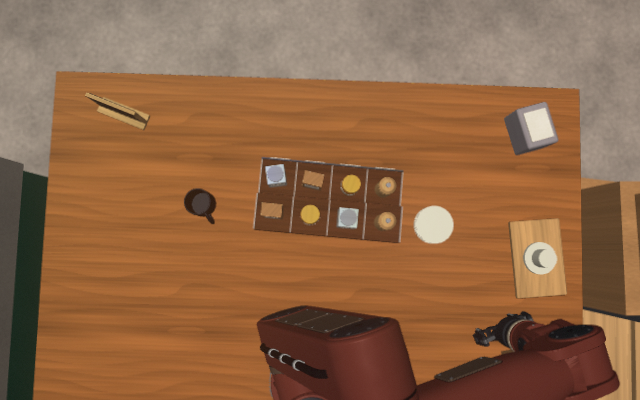

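The front row, from -y to +y, is mill (245,222), jar (288,220), carton (333,216), tin (377,220) in the scene image. The back row is mill, tin, jar, carton. So jar, carton and tin need a 3-cycle, and the mill is already in its own lane. Next I measure with the point cloud.

```bash
cat > h.py <<'E'
import numpy as np,cv2,pickle
def cloud(c,T=None):
    z=c['range_z'];v,u=np.nonzero(z>0)
    K=np.array([[c['fx'],0,c['cx']],[0,c['fy'],c['cy']],[0,0,1.]])
    p=cv2.undistortPoints(np.c_[u,v].astype(np.float64)[:,None],K,np.array(c['dist'],float))[:,0]
    P=np.c_[p,np.ones(len(p))]*z[v,u][:,None]
    if T is None:T=np.linalg.inv(c['world_to_cam'])
    return P@T[:3,:3].T+T[:3,3],u,v
def blobs(P,lo,hi,roi,res=.002,minn=20):
    x0,x1,y0,y1=roi
    m=(P[:,2]>lo)&(P[:,2]<hi)&(P[:,0]>x0)&(P[:,0]<x1)&(P[:,1]>y0)&(P[:,1]<y1);Q=P[m]
    im=np.zeros((int((x1-x0)/res)+2,int((y1-y0)/res)+2),np.uint8)
    i=((Q[:,0]-x0)/res).astype(int);j=((Q[:,1]-y0)/res).astype(int);im[i,j]=1
    im=cv2.morphologyEx(im,cv2.MORPH_CLOSE,np.ones((3,3)))
    n,L=cv2.connectedComponents(im)
    out=[]
    for k in range(1,n):
        q=Q[L[i,j]==k]
        if len(q)>=minn: out.append(q)
    return out
def show(bl):
    for q in bl:
        r=cv2.minAreaRect(q[:,:2].astype(np.float32))
        print(len(q),'mean',q.mean(0).round(4),'zmax',np.percentile(q[:,2],[5,50,98]).round(4),'rect',np.round(r[0],4),np.round(r[1],4),round(r[2],1))
E
python3 - <<'E'
from h import *
D=pickle.load(open('d0.pkl','rb'))
P,u,v=cloud(D['top'])
m=(P[:,0]>.3)&(P[:,0]<.75)&(abs(P[:,1])<.4)
print(np.histogram(P[m][:,2],bins=np.arange(-.01,.2,.01)))
show(blobs(P,.03,.09,(.3,.8,-.4,.4),.004))
print()
show(blobs(P,.09,.2,(.3,.8,-.4,.4),.004))
E
```

```text
(array([12304, 11649,  1867,  2006,   349,   878,  2062,  2055,   247,
         159,   348,   265,   257,   422,   287,   286,   234,   423,
          47,     0]), array([-0.01,  0.  ,  0.01,  0.02,  0.03,  0.04,  0.05,  0.06,  0.07,
        0.08,  0.09,  0.1 ,  0.11,  0.12,  0.13,  0.14,  0.15,  0.16,
        0.17,  0.18,  0.19]))
4200 mean [ 0.5053 -0.0366  0.06  ] zmax [0.0531 0.0601 0.0738] rect [ 0.5575 -0.039 ] [0.4452 0.219 ] 86.6
964 mean [ 0.4938 -0.3566  0.0444] zmax [0.038  0.0446 0.0515] rect [ 0.4944 -0.3533] [0.1118 0.0934] 0.2
311 mean [0.5336 0.3501 0.066 ] zmax [0.0352 0.0692 0.0898] rect [0.5348 0.3417] [0.1069 0.0774] 62.9
54 mean [ 0.5887 -0.1908  0.0595] zmax [0.0344 0.0602 0.087 ] rect [ 0.5906 -0.1943] [0.0504 0.0216] 40.6
63 mean [ 0.5892 -0.089   0.0666] zmax [0.0385 0.0653 0.0864] rect [ 0.5933 -0.093 ] [0.0571 0.027 ] 56.5
40 mean [0.5953 0.0143 0.061 ] zmax [0.0336 0.0615 0.0885] rect [0.5953 0.0153] [0.0556 0.0022] 79.3
53 mean [0.6043 0.1171 0.0621] zmax [0.0332 0.0614 0.0884] rect [0.6113 0.1107] [0.0332 0.0693] 47.6

307 mean [ 0.4938 -0.1967  0.1579] 
[... 197 characters left out ...]
0187 0.1373] zmax [0.1182 0.1396 0.1459] rect [0.5085 0.0188] [0.056  0.0526] 1.8
317 mean [0.5152 0.1267 0.1605] zmax [0.1236 0.1645 0.171 ] rect [0.5165 0.128 ] [0.0585 0.0385] 86.2
64 mean [0.5364 0.3496 0.093 ] zmax [0.0906 0.0926 0.0972] rect [0.5404 0.3533] [0.0767 0.0773] 47.0
265 mean [ 0.599  -0.2038  0.1224] zmax [0.1005 0.1237 0.1388] rect [ 0.6002 -0.2061] [0.0487 0.0507] 0.9
263 mean [ 0.6055 -0.1015  0.0993] zmax [0.0932 0.0992 0.1068] rect [ 0.6058 -0.1015] [0.0521 0.0519] 27.8
286 mean [0.6126 0.0126 0.1232] zmax [0.1072 0.124  0.1319] rect [0.6138 0.0124] [0.0581 0.0388] 78.2
353 mean [0.626  0.1236 0.1064] zmax [0.0944 0.1084 0.117 ] rect [0.6273 0.1244] [0.0565 0.0561] 9.7
```

```bash
cat >> h.py <<'E'
def go(x,y,z,yaw,s=None):
    "units from the present pose to a tool-down target; yaw = world angle of tool x, deg"
    from plant import manip
    from scipy.spatial.transform import Rotation as R
    s=s or manip.get_state();Rt=np.array(s['tcp_rot']);a=np.radians(yaw)
    d=np.array([x,y,z])-s['ee_pos']
    G=np.array([[np.cos(a),np.sin(a),0],[np.sin(a),-np.cos(a),0],[0,0,-1]])
    print('d mm',(d*1000).round(1),'| shift',(Rt.T@d/.25).round(4),'turn',(R.from_matrix(Rt.T@G).as_rotvec()/.5).round(4),'gap',round(s['finger_gap'],4),'t',round(s['t'],2))
E
for i in 1; do :; done
python3 -m jog '[[[0,0,-0.6],[0,0,-1],1],[[0,0,-0.6],[0,0,-1],1],[[0,0,-0.6],[0,0,-1],1],[[0,0,-0.6],[0,0,-1],1]]' 40 >/dev/null
python3 -m jog '[[[0,0,0],[0,0,-1],1],[[0,0,0],[0,0,-1],1],[[0,0,0],[0,0,-1],1],[[0,0,0],[0,0,-1],1]]' >/dev/null
python3 -m jog '[[[0,0,0],[0,0,-1],1],[[0,0,0],[0,0,-1],1],[[0,0,0],[0,0,-1],1],[[0,0,0],[0,0,-1],1]]' >/dev/null
python3 -m jog '[[[0,0,0],[0,0,-1],1],[[0,0,0],[0,0,-1],1],[[0,0,0],[0,0,-1],1],[[0,0,0],[0,0,-1],1]]' >/dev/null
python3 -m jog '[[[0,0,0],[0,0,-1],1],[[0,0,0],[0,0,-1],1],[[0,0,0],[0,0,-1],1],[[0,0,0],[0,0,-1],1]]'
python3 -c "
from h import *
go(.55,-.04,.40,176.15)
from plant import manip
c=manip.camera('wrist');print(c['hand_eye'].round(4),c['fx'])
"
```

```text
t: 2.1
ee_pos: [0.2244, -0.4744, 0.389]
tcp_rot: [[-0.981, 0.193, -0.0], [0.193, 0.981, 0.001], [0.0, 0.001, -1.0]]
force: [0.3, 0.0, -0.5]
finger_gap: 0.0851
grip_force: 0.0
d mm [325.6 434.4  11. ] | shift [-0.9424  1.9566 -0.0432] turn [ 0.0014 -0.0007 -0.2542] gap 0.0851 t 2.1
[[-1.000e-03 -9.637e-01 -2.670e-01  6.680e-02]
 [ 1.000e+00 -1.100e-03  1.000e-04  6.000e-04]
 [-4.000e-04 -2.670e-01  9.637e-01 -1.334e-01]
 [ 0.000e+00  0.000e+00  0.000e+00  1.000e+00]] 296.177636847126
```

```bash
python3 -m jog '[[[-0.45,1,0],[0,0,-0.254],1],[[-0.45,1,0],[0,0,-0.254],1],[[-0.45,1,0],[0,0,-0.254],1],[[-0.45,1,0],[0,0,-0.254],1],[[-0.45,1,0],[0,0,-0.254],1]]' >/dev/null
python3 -m jog '[[[0,0,0],[0,0,0],1]]' >/dev/null
python3 -c "
from h import *
go(.50,-.04,.36,176.15)"
```

```text
d mm [127.3 226.9 -29.5] | shift [-0.4463  0.9399  0.1197] turn [ 0.0027  0.0019 -0.0015] gap 0.0853 t 2.75
```

```bash
python3 -m jog '[[[-0.446,0.94,0.12],[0,0,0],1],[[-0.446,0.94,0.12],[0,0,0],1],[[-0.446,0.94,0.12],[0,0,0],1],[[-0.446,0.94,0.12],[0,0,0],1],[[-0.446,0.94,0.12],[0,0,0],1]]' >/dev/null
python3 -m jog '[[[0,0,0],[0,0,0],1],[[0,0,0],[0,0,0],1],[[0,0,0],[0,0,0],1]]'
cat >> h.py <<'E'
def wrist(name=None):
    from plant import manip
    s=manip.get_state();c=manip.camera('wrist')
    T=np.eye(4);T[:3,:3]=s['tcp_rot'];T[:3,3]=s['ee_pos'];T=T@c['hand_eye']
    if name: cv2.imwrite('pics/'+name,c['image'])
    P,u,v=cloud(c,T);return c,T,P,u,v
E
python3 - <<'E'
from h import *
c,T,P,u,v=wrist('w1.png')
pickle.dump((c,T),open('w1.pkl','wb'))
R=(.44,.72,-.27,.2)
show(blobs(P,.085,.2,R,.004));
E
```

```text
t: 3.55
ee_pos: [0.4925, -0.0563, 0.3606]
tcp_rot: [[-0.997, 0.074, -0.0], [0.074, 0.997, -0.0], [0.0, -0.0, -1.0]]
force: [-0.7, -0.4, 0.9]
finger_gap: 0.0853
grip_force: 0.0
2103 mean [ 0.4915 -0.1915  0.1496] zmax [0.0972 0.1603 0.1738] rect [ 0.4957 -0.1998] [0.0509 0.0506] 78.8
2241 mean [ 0.4974 -0.0887  0.142 ] zmax [0.111  0.1495 0.1519] rect [ 0.5022 -0.0905] [0.0562 0.0568] 86.2
1891 mean [0.5052 0.0162 0.1328] zmax [0.1013 0.1383 0.1401] rect [0.5079 0.0183] [0.0562 0.0554] 88.6
2659 mean [0.5131 0.121  0.1482] zmax [0.0975 0.1629 0.1652] rect [0.5168 0.1287] [0.0603 0.038 ] 86.7
648 mean [ 0.5876 -0.1963  0.1093] zmax [0.0879 0.114  0.124 ] rect [ 0.5932 -0.2013] [0.0503 0.0338] 62.8
1094 mean [ 0.6033 -0.1003  0.0977] zmax [0.0909 0.0984 0.0999] rect [ 0.6054 -0.1009] [0.0531 0.0532] 19.4
1562 mean [0.6087 0.0119 0.1173] zmax [0.0912 0.1231 0.125 ] rect [0.614  0.0134] [0.0588 0.0392] 77.9
1225 mean [0.6169 0.1231 0.1044] zmax [0.0896 0.1096 0.1121] rect [0.6267 0.1245] [0.0553 0.056 ] 9.4
```

View pics/w1.png

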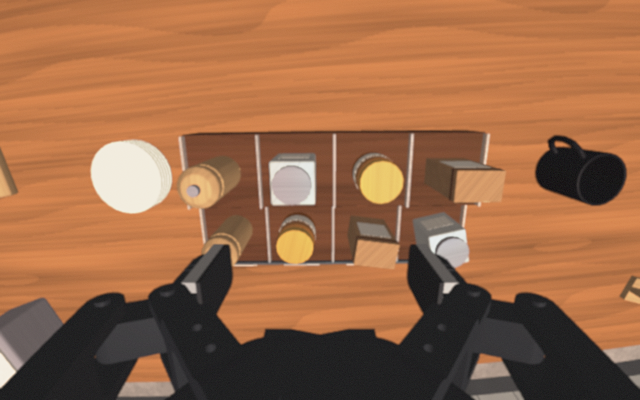

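The wrist view shows back-row tops at (193,190), (291,185), (380,180), (475,183) and front-row tops from (230,245) to (452,250). It agrees with the top camera: lane yaw is about -3.6°, the tin is turned about +9.5° and the carton about -12°. I'll take the tin first.

```bash
python3 -c "
from h import *
go(.6268,.1245,.2,189.5)"
```

```text
d mm [ 134.4  181.1 -160.7] | shift [-0.4819  0.7628  0.6427] turn [-5.000e-04 -3.000e-04 -4.812e-01] gap 0.0857 t 3.6
```

```bash
python3 -m jog '[[[-0.482,0.763,0.5],[0,0,-0.481],1],[[-0.482,0.763,0.5],[0,0,-0.481],1],[[-0.482,0.763,0.5],[0,0,-0.481],1],[[-0.482,0.763,0.5],[0,0,-0.481],1],[[-0.482,0.763,0.5],[0,0,-0.481],1]]' >/dev/null
python3 -m jog '[[[0,0,0.14],[0,0,0],1],[[0,0,0.14],[0,0,0],1],[[0,0,0.14],[0,0,0],1],[[0,0,0.14],[0,0,0],1]]' >/dev/null
python3 - <<'E'
from h import *
go(.6268,.1245,.063,189.5)
c,T,P,u,v=wrist('w2.png')
show(blobs(P,.1,.118,(.56,.70,.06,.19),.003));
E
```

```text
d mm [   3.3    5.5 -143.9] | shift [-0.0149  0.0197  0.5758] turn [-0.0007  0.0057 -0.0003] gap 0.0851 t 4.5
2629 mean [0.6264 0.1252 0.1105] zmax [0.1093 0.1106 0.1119] rect [0.6266 0.1246] [0.05   0.0488] 8.9
```

View pics/w2.png

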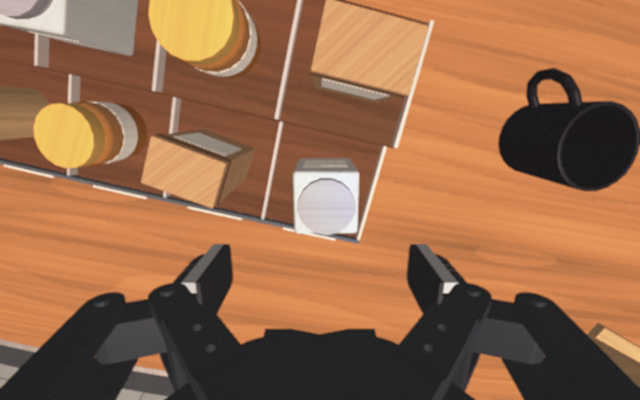

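The tin (326,200) lies square to the gripper and centred. I descend now.

```bash
python3 -m jog '[[[0,0,0.3],[0,0,0],1],[[0,0,0.3],[0,0,0],1],[[0,0,0.3],[0,0,0],1]]'
python3 -m jog '[[[0,0,0],[0,0,0],1],[[0,0,0],[0,0,0],1]]'
python3 -c "
from h import *
go(.6266,.1246,.063,189.5)"
```

```text
t: 4.85
ee_pos: [0.6209, 0.1195, 0.1278]
tcp_rot: [[-0.986, -0.166, -0.004], [-0.166, 0.986, -0.0], [0.004, 0.0, -1.0]]
force: [-0.4, -0.5, 0.2]
finger_gap: 0.0855
grip_force: 0.0
t: 5.05
ee_pos: [0.6243, 0.1203, 0.1322]
tcp_rot: [[-0.986, -0.167, 0.004], [-0.167, 0.986, 0.0], [-0.004, -0.0, -1.0]]
force: [0.4, 0.0, -0.1]
finger_gap: 0.0857
grip_force: 0.0
d mm [  2.3   4.3 -69.2] | shift [-0.0108  0.0157  0.2769] turn [-0.0008  0.0078  0.003 ] gap 0.0857 t 5.05
```

```bash
python3 -m jog '[[[-0.011,0.016,0.277],[0,0,0],1],[[-0.011,0.016,0.277],[0,0,0],1],[[-0.011,0.016,0.277],[0,0,0],1],[[-0.011,0.016,0.277],[0,0,0],1]]'
python3 -c "
from h import *
go(.6266,.1246,.063,189.5)"
```

```text
t: 5.45
ee_pos: [0.6259, 0.1249, 0.0621]
tcp_rot: [[-0.986, -0.167, 0.002], [-0.167, 0.986, 0.0], [-0.002, -0.0, -1.0]]
force: [0.4, 0.5, 0.6]
finger_gap: 0.0857
grip_force: 0.0
d mm [ 0.7 -0.3  0.9] | shift [-0.0024 -0.0015 -0.0035] turn [-0.0004  0.0044  0.0037] gap 0.0857 t 5.45
```

Good. I grip the tin, then lift it 150 mm.

```bash
python3 -m jog '[[[0,0,0],[0,0,0],-0.1],[[0,0,0],[0,0,0],-0.1],[[0,0,0],[0,0,0],-0.3],[[0,0,0],[0,0,0],-0.3],[[0,0,0],[0,0,0],-0.3]]' 40
python3 -m jog '[[[0,0,0],[0,0,0],-0.3],[[0,0,0],[0,0,0],-0.3],[[0,0,0],[0,0,0],-0.3]]'
python3 -m jog '[[[0,0,-0.1],[0,0,0],-0.3],[[0,0,-0.3],[0,0,0],-0.3],[[0,0,-0.5],[0,0,0],-0.3],[[0,0,-0.6],[0,0,0],-0.3],[[0,0,-0.6],[0,0,0],-0.3]]'
python3 -c "
from h import *
go(.66,.275,.2,176.4)"
```

```text
t: 5.95
ee_pos: [0.6261, 0.1248, 0.0622]
tcp_rot: [[-0.986, -0.167, 0.003], [-0.167, 0.986, 0.0], [-0.003, -0.0, -1.0]]
force: [-0.2, -0.9, 6.7]
finger_gap: 0.0558
grip_force: 42.9
t: 6.25
ee_pos: [0.626, 0.1248, 0.0621]
tcp_rot: [[-0.986, -0.167, 0.003], [-0.167, 0.986, 0.0], [-0.003, -0.0, -1.0]]
force: [-0.5, -1.3, 6.3]
finger_gap: 0.0559
grip_force: 42.9
t: 6.75
ee_pos: [0.6273, 0.125, 0.2158]
tcp_rot: [[-0.986, -0.167, 0.009], [-0.167, 0.986, 0.001], [-0.009, -0.001, -1.0]]
force: [-0.3, -0.2, -1.5]
finger_gap: 0.0561
grip_force: 43.0
d mm [ 32.7 150.  -15.8] | shift [-0.2287  0.5696  0.0646] turn [0.0005 0.0171 0.461 ] gap 0.0561 t 6.75
```

```bash
python3 -m jog '[[[-0.229,0.57,0.06],[0,0,0.461],-0.3],[[-0.229,0.57,0.06],[0,0,0.461],-0.3],[[-0.229,0.57,0.06],[0,0,0.461],-0.3],[[-0.229,0.57,0.06],[0,0,0.461],-0.3],[[-0.229,0.57,0.06],[0,0,0.461],-0.3]]'
python3 -m jog '[[[0,0,0.2],[0,0,0],-0.3],[[0,0,0.4],[0,0,0],-0.3],[[0,0,0.5],[0,0,0],-0.3],[[0,0,0.5],[0,0,0],-0.3]]'
python3 -c "
from h import *
go(.66,.275,.044,176.4)"
```

```text
t: 7.25
ee_pos: [0.6566, 0.2763, 0.1936]
tcp_rot: [[-0.998, 0.06, -0.002], [0.06, 0.998, -0.001], [0.002, -0.001, -1.0]]
force: [-0.3, -0.8, -0.4]
finger_gap: 0.0558
grip_force: 43.4
t: 7.65
ee_pos: [0.6542, 0.2722, 0.0659]
tcp_rot: [[-0.998, 0.064, -0.008], [0.064, 0.998, -0.003], [0.008, -0.003, -1.0]]
force: [0.5, -0.2, -1.4]
finger_gap: 0.0556
grip_force: 43.3
d mm [  5.8   2.8 -21.9] | shift [-0.0231  0.0131  0.0872] turn [-0.0065 -0.0152 -0.0031] gap 0.0556 t 7.65
```

```bash
python3 -m jog '[[[0,0,0.06],[0,0,0],-0.3],[[0,0,0.082],[0,0,0],-0.3],[[0,0,0.082],[0,0,0],-0.3],[[0,0,0.082],[0,0,0],-0.3]]'
python3 -c "
from h import *
go(.66,.275,.044,176.4)"
```

```text
t: 8.05
ee_pos: [0.6581, 0.275, 0.0509]
tcp_rot: [[-0.998, 0.063, 0.002], [0.063, 0.998, 0.0], [-0.001, 0.001, -1.0]]
force: [0.1, 0.2, -1.0]
finger_gap: 0.0556
grip_force: 43.3
d mm [ 1.9 -0.  -6.9] | shift [-0.0077  0.0005  0.0276] turn [ 0.0011  0.003  -0.0001] gap 0.0556 t 8.05
```

```bash
python3 -m jog '[[[0,0,0.015],[0,0,0],-0.3],[[0,0,0.024],[0,0,0],-0.3],[[0,0,0.028],[0,0,0],-0.3],[[0,0,0.028],[0,0,0],-0.3],[[0,0,0.028],[0,0,0],-0.3]]'
```

```text
t: 8.55
ee_pos: [0.6574, 0.2749, 0.0428]
tcp_rot: [[-0.998, 0.063, 0.0], [0.063, 0.998, -0.0], [-0.0, -0.0, -1.0]]
force: [-0.1, -0.9, -2.4]
finger_gap: 0.0556
grip_force: 43.3
```

```bash
python3 -m jog '[[[0,0,0.005],[0,0,0],-0.3],[[0,0,0.005],[0,0,0],-0.3],[[0,0,0.005],[0,0,0],-0.3]]'
python3 -m jog '[[[0,0,0],[0,0,0],0.2],[[0,0,0],[0,0,0],0.5],[[0,0,0],[0,0,0],1],[[0,0,0],[0,0,0],1],[[0,0,0],[0,0,0],1]]'
python3 -m jog '[[[0,0,-0.1],[0,0,0],1],[[0,0,-0.3],[0,0,0],1],[[0,0,-0.5],[0,0,0],1],[[0,0,-0.7],[0,0,0],1],[[0,0,-0.7],[0,0,0],1]]'
python3 -c "
from h import *
go(.614,.013,.2,167.9)"
```

```text
t: 8.85
ee_pos: [0.6576, 0.275, 0.0423]
tcp_rot: [[-0.998, 0.063, 0.001], [0.063, 0.998, 0.0], [-0.001, 0.0, -1.0]]
force: [-2.5, -1.1, 6.2]
finger_gap: 0.0555
grip_force: 43.9
t: 9.35
ee_pos: [0.6574, 0.2749, 0.0414]
tcp_rot: [[-0.998, 0.063, -0.0], [0.063, 0.998, -0.0], [0.0, -0.0, -1.0]]
force: [-0.4, -0.6, -1.0]
finger_gap: 0.0852
grip_force: 0.0
t: 9.85
ee_pos: [0.6607, 0.276, 0.2249]
tcp_rot: [[-0.998, 0.063, 0.012], [0.063, 0.998, 0.004], [-0.011, 0.004, -1.0]]
force: [0.5, 1.2, 0.1]
finger_gap: 0.0854
grip_force: 0.0
d mm [ -46.7 -263.   -24.9] | shift [ 0.1216 -1.0619  0.0937] turn [0.0103 0.0222 0.2969] gap 0.0854 t 9.85
```

```bash
python3 -m jog '[[[0.12,-1,0.02],[0,0,0.297],1],[[0.12,-1,0.02],[0,0,0.297],1],[[0.12,-1,0.02],[0,0,0.297],1],[[0.12,-1,0.02],[0,0,0.297],1],[[0.12,-1,0.02],[0,0,0.297],1]]' >/dev/null
python3 -m jog '[[[0,0,0],[0,0,0],1],[[0,0,0],[0,0,0],1],[[0,0,0],[0,0,0],1]]' >/dev/null
python3 - <<'E'
from h import *
go(.614,.013,.083,167.9)
c,T,P,u,v=wrist('w3.png')
show(blobs(P,.115,.135,(.56,.68,-.04,.06),.003));
show(blobs(P,.07,.098,(.6,.72,.2,.34),.003));
E
```

```text
d mm [   1.7  -16.8 -128.5] | shift [-0.0207 -0.0644  0.5139] turn [0.0007 0.0002 0.0007] gap 0.085 t 10.65
3527 mean [0.613  0.0137 0.1234] zmax [0.122  0.1236 0.1249] rect [0.6141 0.0133] [0.0581 0.0385] 78.4
3571 mean [0.6552 0.2677 0.0849] zmax [0.0737 0.0895 0.0919] rect [0.6592 0.2743] [0.0575 0.0567] 85.2
```

View pics/w3.png

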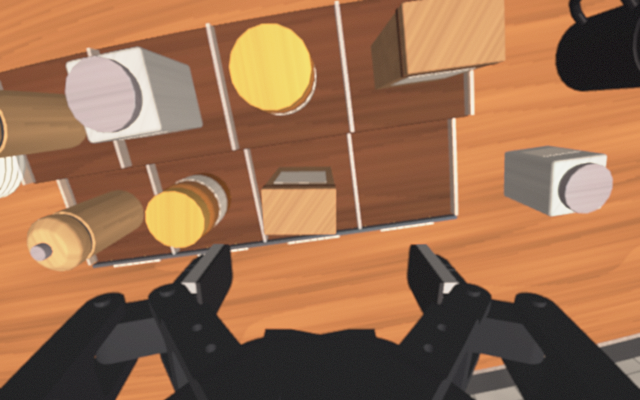

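The carton (299,210) is square to the tool, and the tin (585,185) stands upright on the counter.

```bash
python3 -m jog '[[[-0.02,-0.064,0.25],[0,0,0],1],[[-0.02,-0.064,0.3],[0,0,0],1],[[-0.02,-0.064,0.3],[0,0,0],1],[[-0.02,-0.064,0.3],[0,0,0],1]]' >/dev/null
python3 -c "
from h import *
go(.614,.0133,.075,168.2)"
```

```text
d mm [  0.2  -0.2 -62. ] | shift [-0.0009 -0.0006  0.2479] turn [ 0.0003 -0.0008 -0.0081] gap 0.0855 t 11.1
```

```bash
python3 -m jog '[[[0,0,0.15],[0,0,-0.008],1],[[0,0,0.235],[0,0,-0.008],1],[[0,0,0.235],[0,0,-0.008],1],[[0,0,0.235],[0,0,-0.008],1]]' 
python3 -m jog '[[[0,0,0],[0,0,0],0],[[0,0,0],[0,0,0],0],[[0,0,0],[0,0,0],-0.2],[[0,0,0],[0,0,0],-0.3],[[0,0,0],[0,0,0],-0.3]]' 30
python3 -m jog '[[[0,0,0],[0,0,0],-0.3],[[0,0,0],[0,0,0],-0.3]]'
python3 -m jog '[[[0,0,-0.1],[0,0,0],-0.3],[[0,0,-0.3],[0,0,0],-0.3],[[0,0,-0.4],[0,0,0],-0.3],[[0,0,-0.4],[0,0,0],-0.3],[[0,0,-0.4],[0,0,0],-0.3]]'
python3 -c "
from h import *
go(.6257,.1218,.17,176.4)"
```

```text
t: 11.5
ee_pos: [0.6148, 0.0129, 0.0797]
tcp_rot: [[-0.979, 0.205, 0.002], [0.205, 0.979, -0.0], [-0.002, 0.0, -1.0]]
force: [0.7, -0.3, 0.2]
finger_gap: 0.0854
grip_force: 0.0
t: 12.0
ee_pos: [0.615, 0.0125, 0.0797]
tcp_rot: [[-0.979, 0.206, 0.003], [0.206, 0.979, 0.0], [-0.003, 0.001, -1.0]]
force: [-0.2, 1.3, 7.2]
finger_gap: 0.0579
grip_force: 16.1
t: 12.2
ee_pos: [0.615, 0.0125, 0.0797]
tcp_rot: [[-0.979, 0.206, 0.003], [0.206, 0.979, 0.0], [-0.003, 0.001, -1.0]]
force: [-0.9, 1.8, 7.9]
finger_gap: 0.0577
grip_force: 16.1
t: 12.7
ee_pos: [0.6139, 0.0124, 0.1784]
tcp_rot: [[-0.979, 0.206, 0.001], [0.206, 0.979, -0.0], [-0.001, 0.0, -1.0]]
force: [-0.2, 0.7, -2.4]
finger_gap: 0.0578
grip_force: 23.2
d mm [ 11.8 109.4  -8.4] | shift [0.044  0.4381 0.0336] turn [ 1.00e-04  2.70e-03 -2.89e-01] gap 0.0578 t 12.7
```

```bash
python3 -m jog '[[[0.041,0.438,0],[0,0,-0.289],-0.3],[[0.041,0.438,0],[0,0,-0.289],-0.3],[[0.041,0.438,0],[0,0,-0.289],-0.3],[[0.041,0.438,0],[0,0,-0.289],-0.3],[[0.041,0.438,0],[0,0,-0.289],-0.3]]' >/dev/null
python3 -m jog '[[[0,0,0],[0,0,0],-0.3],[[0,0,0.15],[0,0,0],-0.3],[[0,0,0.28],[0,0,0],-0.3],[[0,0,0.28],[0,0,0],-0.3],[[0,0,0.28],[0,0,0],-0.3]]' >/dev/null
python3 -c "
from h import *
go(.6265,.1218,.0797,176.4)"
```

```text
d mm [  0.5   1.2 -28.5] | shift [-0.0017  0.0049  0.1139] turn [-0.0004 -0.0017 -0.0027] gap 0.0581 t 13.7
```

```bash
python3 -m jog '[[[-0.002,0.005,0.06],[0,0,0],-0.3],[[-0.002,0.005,0.095],[0,0,0],-0.3],[[-0.002,0.005,0.1],[0,0,0],-0.3],[[-0.002,0.005,0.1],[0,0,0],-0.3],[[-0.002,0.005,0.1],[0,0,0],-0.3]]' >/dev/null
python3 -c "
from h import *
go(.6265,.1218,.0797,176.4)"
```

```text
d mm [-0.8 -1.  -4. ] | shift [ 0.0028 -0.0043  0.0162] turn [ 0.0003  0.0024 -0.0001] gap 0.0578 t 14.2
```

```bash
python3 -m jog '[[[0.002,-0.003,0.008],[0,0,0],-0.3],[[0.002,-0.003,0.014],[0,0,0],-0.3],[[0.002,-0.003,0.018],[0,0,0],-0.3],[[0.002,-0.003,0.018],[0,0,0],-0.3],[[0.002,-0.003,0.018],[0,0,0],-0.3]]'
python3 -c "
from h import *
go(.6265,.1218,.0797,176.4)"
```

```text
t: 14.7
ee_pos: [0.6264, 0.1221, 0.0798]
tcp_rot: [[-0.998, 0.063, 0.001], [0.063, 0.998, -0.0], [-0.001, -0.0, -1.0]]
force: [-3.7, -1.2, 12.3]
finger_gap: 0.0575
grip_force: 24.6
d mm [ 0.1 -0.3 -0.1] | shift [-0.0005 -0.0012  0.0005] turn [-0.0001  0.0023  0.    ] gap 0.0575 t 14.7
```

```bash
python3 -m jog '[[[0,0,-0.002],[0,0,0],-0.1],[[0,0,-0.002],[0,0,0],0.2],[[0,0,-0.002],[0,0,0],0.6],[[0,0,-0.002],[0,0,0],1],[[0,0,-0.002],[0,0,0],1]]'
python3 -m jog '[[[0,0,-0.1],[0,0,0],1],[[0,0,-0.3],[0,0,0],1],[[0,0,-0.5],[0,0,0],1],[[0,0,-0.5],[0,0,0],1],[[0,0,-0.5],[0,0,0],1]]' >/dev/null
python3 -c "
from h import *
go(.6055,-.1012,.205,176.4)
c,T,P,u,v=wrist()
show(blobs(P,.115,.135,(.56,.68,.07,.18),.003));"
```

```text
t: 15.2
ee_pos: [0.6262, 0.1222, 0.0787]
tcp_rot: [[-0.998, 0.063, -0.0], [0.063, 0.998, 0.0], [0.0, 0.0, -1.0]]
force: [0.4, 0.1, 0.4]
finger_gap: 0.0852
grip_force: 0.0
d mm [-2.150e+01 -2.234e+02 -2.000e-01] | shift [ 3.000e-02 -8.974e-01  3.000e-04] turn [0.0008 0.0057 0.0002] gap 0.0852 t 15.7
3789 mean [0.6247 0.1228 0.1234] zmax [0.122  0.1236 0.125 ] rect [0.6259 0.1227] [0.0584 0.0379] 86.5
```

```bash
python3 -m jog '[[[0.03,-0.897,0],[0,0,0],1],[[0.03,-0.897,0],[0,0,0],1],[[0.03,-0.897,0],[0,0,0],1],[[0.03,-0.897,0],[0,0,0],1],[[0.03,-0.897,0],[0,0,0],1]]' >/dev/null
python3 -m jog '[[[0,0,0],[0,0,0],1],[[0,0,0],[0,0,0],1],[[0,0,0],[0,0,0],1]]' >/dev/null
python3 - <<'E'
from h import *
go(.6055,-.1012,.055,176.4)
c,T,P,u,v=wrist()
show(blobs(P,.093,.106,(.56,.66,-.15,-.05),.003));
show(blobs(P,.1,.14,(.55,.66,-.25,-.16),.003));
show(blobs(P,.1,.18,(.45,.545,-.25,.18),.003));
E
```

```text
d mm [   1.3   -1.2 -147.9] | shift [-0.0063 -0.0048  0.5915] turn [ 0.0014 -0.0033  0.0019] gap 0.0856 t 16.55
3139 mean [ 0.6051 -0.1008  0.0985] zmax [0.0974 0.0986 0.0999] rect [ 0.6058 -0.1009] [0.0536 0.0531] 39.3
3528 mean [ 0.5981 -0.1998  0.1217] zmax [0.1075 0.1234 0.1338] rect [ 0.6016 -0.2046] [0.0507 0.0505] 77.8
8927 mean [ 0.4992 -0.1911  0.1545] zmax [0.1133 0.1616 0.174 ] rect [ 0.4964 -0.1993] [0.0514 0.0508] 60.1
8539 mean [ 0.5047 -0.0908  0.1462] zmax [0.1372 0.1502 0.1521] rect [ 0.5034 -0.0905] [0.0565 0.0561] 86.4
7751 mean [0.5111 0.013  0.1336] zmax [0.1087 0.1385 0.1402] rect [0.5106 0.0172] [0.0562 0.056 ] 60.3
4275 mean [0.5172 0.1011 0.1312] zmax [0.1041 0.1326 0.1569] rect [0.5297 0.1181] [0.0692 0.0334] 51.4
```

```bash
python3 -m jog '[[[-0.007,-0.004,0.2],[0,0,0],1],[[-0.007,-0.004,0.35],[0,0,0],1],[[-0.007,-0.004,0.35],[0,0,0],1],[[-0.007,-0.004,0.35],[0,0,0],1],[[-0.007,-0.004,0.35],[0,0,0],1]]' >/dev/null
python3 -c "
from h import *
go(.6058,-.1009,.051,176.4)"
```

```text
d mm [ -2.    1.2 -67.6] | shift [0.009  0.0046 0.2702] turn [-0.0013  0.0061  0.0017] gap 0.085 t 17.1
```

```bash
python3 -m jog '[[[0.005,0.003,0.15],[0,0,0],1],[[0.005,0.003,0.24],[0,0,0],1],[[0.005,0.003,0.262],[0,0,0],1],[[0.005,0.003,0.262],[0,0,0],1],[[0.005,0.003,0.262],[0,0,0],1]]' 
python3 -m jog '[[[0,0,0],[0,0,0],0],[[0,0,0],[0,0,0],0],[[0,0,0],[0,0,0],-0.2],[[0,0,0],[0,0,0],-0.3],[[0,0,0],[0,0,0],-0.3]]' 45
python3 -m jog '[[[0,0,0],[0,0,0],-0.3],[[0,0,0],[0,0,0],-0.3],[[0,0,0],[0,0,0],-0.3]]'
python3 -m jog '[[[0,0,-0.1],[0,0,0],-0.3],[[0,0,-0.3],[0,0,0],-0.3],[[0,0,-0.4],[0,0,0],-0.3],[[0,0,-0.4],[0,0,0],-0.3],[[0,0,-0.4],[0,0,0],-0.3]]'
python3 -c "
from h import *
go(.6188,.0120,.15,176.4)"
```

```text
t: 17.6
ee_pos: [0.6066, -0.1018, 0.0528]
tcp_rot: [[-0.998, 0.063, 0.003], [0.063, 0.998, -0.001], [-0.003, -0.001, -1.0]]
force: [0.1, -0.4, 1.3]
finger_gap: 0.0854
grip_force: 0.0
t: 18.1
ee_pos: [0.6059, -0.1016, 0.0523]
tcp_rot: [[-0.998, 0.063, 0.002], [0.063, 0.998, -0.0], [-0.002, -0.0, -1.0]]
force: [-1.7, 1.4, 8.1]
finger_gap: 0.057
grip_force: 47.1
t: 18.4
ee_pos: [0.6059, -0.1016, 0.0523]
tcp_rot: [[-0.998, 0.063, 0.002], [0.063, 0.998, -0.0], [-0.002, -0.0, -1.0]]
force: [-0.9, 0.2, 8.6]
finger_gap: 0.0561
grip_force: 47.1
t: 18.9
ee_pos: [0.6049, -0.1014, 0.1505]
tcp_rot: [[-0.998, 0.063, -0.0], [0.063, 0.998, 0.0], [0.0, 0.0, -1.0]]
force: [0.5, -0.9, -5.6]
finger_gap: 0.0565
grip_force: 50.5
d mm [ 13.9 113.4  -0.5] | shift [-0.0271  0.4563  0.0019] turn [ 0.     -0.0002  0.    ] gap 0.0565 t 18.9
```

```bash
python3 -m jog '[[[-0.027,0.456,0],[0,0,0],-0.3],[[-0.027,0.456,0],[0,0,0],-0.3],[[-0.027,0.456,0],[0,0,0],-0.3],[[-0.027,0.456,0],[0,0,0],-0.3],[[-0.027,0.456,0],[0,0,0],-0.3]]' >/dev/null
python3 -m jog '[[[0,0,0],[0,0,0],-0.3],[[0,0,0.15],[0,0,0],-0.3],[[0,0,0.28],[0,0,0],-0.3],[[0,0,0.28],[0,0,0],-0.3],[[0,0,0.28],[0,0,0],-0.3]]' >/dev/null
python3 -c "
from h import *
go(.6188,.0120,.0523,176.4)"
```

```text
d mm [  0.1   1.1 -28.6] | shift [-0.0004  0.0043  0.1146] turn [-0.0002 -0.0024 -0.0025] gap 0.0565 t 19.9
```

```bash
python3 -m jog '[[[0,0.004,0.06],[0,0,0],-0.3],[[0,0.004,0.095],[0,0,0],-0.3],[[0,0.004,0.1],[0,0,0],-0.3],[[0,0.004,0.1],[0,0,0],-0.3],[[0,0.004,0.1],[0,0,0],-0.3]]' >/dev/null
python3 -c "
from h import *
go(.6188,.0120,.0523,176.4)"
```

```text
d mm [-0.8 -0.8 -4.4] | shift [ 0.0032 -0.0033  0.0176] turn [-0.0001  0.0025 -0.    ] gap 0.0566 t 20.4
```

```bash
python3 -m jog '[[[0.002,-0.003,0.008],[0,0,0],-0.3],[[0.002,-0.003,0.014],[0,0,0],-0.3],[[0.002,-0.003,0.018],[0,0,0],-0.3],[[0.002,-0.003,0.018],[0,0,0],-0.3],[[0.002,-0.003,0.018],[0,0,0],-0.3]]'
python3 -c "
from h import *
go(.6188,.0120,.0523,176.4)"
```

```text
t: 20.9
ee_pos: [0.6186, 0.0121, 0.0524]
tcp_rot: [[-0.998, 0.063, 0.001], [0.063, 0.998, -0.0], [-0.001, -0.0, -1.0]]
force: [-3.4, 0.3, 7.7]
finger_gap: 0.0568
grip_force: 51.9
d mm [ 0.2 -0.1 -0.1] | shift [-0.0007 -0.0004  0.0003] turn [-0.0004  0.0013  0.0002] gap 0.0568 t 20.9
```

```bash
python3 -m jog '[[[0,0,0],[0,0,0],-0.1],[[0,0,0],[0,0,0],0.2],[[0,0,0],[0,0,0],0.6],[[0,0,0],[0,0,0],1],[[0,0,0],[0,0,0],1]]' >/dev/null
python3 -m jog '[[[0,0,-0.1],[0,0,0],1],[[0,0,-0.3],[0,0,0],1],[[0,0,-0.5],[0,0,0],1],[[0,0,-0.6],[0,0,0],1],[[0,0,-0.6],[0,0,0],1]]' >/dev/null
python3 -c "
from h import *
go(.6585,.2745,.205,176.2)
c,T,P,u,v=wrist()
show(blobs(P,.093,.106,(.56,.68,-.04,.06),.003));"
```

```text
d mm [ 37.5 262.6  -0.9] | shift [-0.0837  1.0576  0.0038] turn [-0.0005  0.0152  0.007 ] gap 0.0855 t 21.9
3106 mean [0.6178 0.0127 0.0985] zmax [0.0973 0.0986 0.0999] rect [0.6188 0.0127] [0.0535 0.0534] 24.3
```

```bash
python3 -m jog '[[[-0.084,1,0],[0,0,0],1],[[-0.084,1,0],[0,0,0],1],[[-0.084,1,0],[0,0,0],1],[[-0.084,1,0],[0,0,0],1],[[-0.084,1,0],[0,0,0],1]]' >/dev/null
python3 -m jog '[[[0,0.058,0.02],[0,0,0],1],[[0,0.058,0.2],[0,0,0],1],[[0,0.058,0.2],[0,0,0],1],[[0,0.058,0.2],[0,0,0],1]]' >/dev/null
python3 - <<'E'
from h import *
go(.6585,.2745,.044,176.2)
c,T,P,u,v=wrist()
show(blobs(P,.086,.1,(.6,.72,.2,.34),.003))
show(blobs(P,.07,.1,(.6,.72,.2,.34),.003))
E
```

```text
d mm [   3.8    1.5 -105.9] | shift [-0.0162  0.0077  0.4237] turn [-0.0032 -0.0075  0.0059] gap 0.0851 t 22.85
3520 mean [0.6581 0.2755 0.0905] zmax [0.0895 0.0906 0.0919] rect [0.6594 0.2753] [0.0467 0.0478] 87.3
5564 mean [0.6545 0.2756 0.086 ] zmax [0.0769 0.0901 0.0918] rect [0.6586 0.2755] [0.0561 0.0553] 86.3
```

Tin centre is (.659,.2755) with yaw -3.7°.

```bash
python3 -m jog '[[[-0.015,0.01,0.15],[0,0,0.004],1],[[-0.015,0.01,0.3],[0,0,0.004],1],[[-0.015,0.01,0.38],[0,0,0.004],1],[[-0.015,0.01,0.38],[0,0,0.004],1],[[-0.015,0.01,0.38],[0,0,0.004],1]]' >/dev/null
python3 -c "
from h import *
go(.659,.2755,.043,176.3)"
```

```text
d mm [ -2.1  -0.5 -15.4] | shift [ 0.0085 -0.0024  0.0618] turn [ 0.0016  0.0042 -0.002 ] gap 0.0851 t 23.4
```

```bash
python3 -m jog '[[[0.005,-0.002,0.04],[0,0,0],1],[[0.005,-0.002,0.056],[0,0,0],1],[[0.005,-0.002,0.056],[0,0,0],1],[[0.005,-0.002,0.056],[0,0,0],1]]' 
python3 -m jog '[[[0,0,0],[0,0,0],0],[[0,0,0],[0,0,0],0],[[0,0,0],[0,0,0],-0.2],[[0,0,0],[0,0,0],-0.3],[[0,0,0],[0,0,0],-0.3]]' 40
python3 -m jog '[[[0,0,0],[0,0,0],-0.3],[[0,0,0],[0,0,0],-0.3],[[0,0,0],[0,0,0],-0.3]]'
python3 -m jog '[[[0,0,-0.1],[0,0,0],-0.3],[[0,0,-0.3],[0,0,0],-0.3],[[0,0,-0.5],[0,0,0],-0.3],[[0,0,-0.7],[0,0,0],-0.3],[[0,0,-0.7],[0,0,0],-0.3]]'
python3 -c "
from h import *
go(.6118,-.0978,.215,176.4)"
```

```text
t: 23.8
ee_pos: [0.6587, 0.2759, 0.0426]
tcp_rot: [[-0.998, 0.065, 0.0], [0.065, 0.998, 0.0], [-0.0, 0.0, -1.0]]
force: [-0.1, 0.1, 0.4]
finger_gap: 0.0856
grip_force: 0.0
t: 24.3
ee_pos: [0.6588, 0.2759, 0.0427]
tcp_rot: [[-0.998, 0.065, 0.001], [0.065, 0.998, 0.0], [-0.001, 0.0, -1.0]]
force: [0.7, -0.9, 3.1]
finger_gap: 0.0557
grip_force: 43.2
t: 24.6
ee_pos: [0.6588, 0.2759, 0.0427]
tcp_rot: [[-0.998, 0.065, 0.001], [0.065, 0.998, 0.0], [-0.001, 0.0, -1.0]]
force: [-0.5, -0.2, 5.1]
finger_gap: 0.0554
grip_force: 43.3
t: 25.1
ee_pos: [0.6615, 0.2768, 0.225]
tcp_rot: [[-0.998, 0.065, 0.011], [0.065, 0.998, 0.003], [-0.01, 0.004, -1.0]]
force: [0.7, -0.1, -0.3]
finger_gap: 0.0556
grip_force: 43.1
d mm [ -49.7 -374.6  -10. ] | shift [ 0.1019 -1.5083  0.0331] turn [ 0.0079  0.0207 -0.0037] gap 0.0556 t 25.1
```

```bash
python3 -m jog '[[[0.068,-1,0],[0,0,0],-0.3],[[0.068,-1,0],[0,0,0],-0.3],[[0.068,-1,0],[0,0,0],-0.3],[[0.068,-1,0],[0,0,0],-0.3],[[0.068,-1,0],[0,0,0],-0.3]]' >/dev/null
python3 -m jog '[[[0.034,-0.508,0],[0,0,0],-0.3],[[0.034,-0.508,0],[0,0,0],-0.3],[[0.034,-0.508,0],[0,0,0],-0.3],[[0.034,-0.508,0],[0,0,0],-0.3]]' >/dev/null
python3 -m jog '[[[0,0,0],[0,0,0],-0.3],[[0,0,0],[0,0,0],-0.3],[[0,0,0.05],[0,0,0],-0.3],[[0,0,0.05],[0,0,0],-0.3]]' >/dev/null
python3 -c "
from h import *
go(.6118,-.0978,.0627,176.4)"
```

```text
d mm [   3.8   -1.  -140. ] | shift [-0.0171 -0.0034  0.5599] turn [ 0.0014 -0.0055 -0.0008] gap 0.0554 t 26.4
```

```bash
python3 -m jog '[[[-0.012,-0.003,0.15],[0,0,0],-0.3],[[-0.012,-0.003,0.3],[0,0,0],-0.3],[[-0.012,-0.003,0.45],[0,0,0],-0.3],[[-0.012,-0.003,0.45],[0,0,0],-0.3],[[-0.012,-0.003,0.45],[0,0,0],-0.3]]' >/dev/null
python3 -m jog '[[[0,0,0],[0,0,0],-0.3]]' >/dev/null
python3 -c "
from h import *
go(.6118,-.0978,.0627,176.4)"
```

```text
d mm [ -1.4   1.5 -31.8] | shift [0.0063 0.0055 0.1271] turn [-0.0013  0.006  -0.0031] gap 0.0555 t 27.0
```

```bash
python3 -m jog '[[[0.004,0.004,0.06],[0,0,0],-0.3],[[0.004,0.004,0.1],[0,0,0],-0.3],[[0.004,0.004,0.107],[0,0,0],-0.3],[[0.004,0.004,0.107],[0,0,0],-0.3],[[0.004,0.004,0.107],[0,0,0],-0.3]]' >/dev/null
python3 -c "
from h import *
go(.6118,-.0978,.0627,176.4)"
```

```text
d mm [ 0.5  0.4 -3.6] | shift [-0.002   0.0018  0.0144] turn [-0.0004  0.0019 -0.004 ] gap 0.0557 t 27.5
```

```bash
python3 -m jog '[[[-0.002,0.002,0.008],[0,0,-0.003],-0.3],[[-0.002,0.002,0.013],[0,0,-0.003],-0.3],[[-0.002,0.002,0.016],[0,0,-0.003],-0.3],[[-0.002,0.002,0.016],[0,0,-0.003],-0.3],[[-0.002,0.002,0.016],[0,0,-0.003],-0.3]]'
python3 -c "
from h import *
go(.6118,-.0978,.0627,176.4)"
```

```text
t: 28.0
ee_pos: [0.6117, -0.0977, 0.0626]
tcp_rot: [[-0.998, 0.063, 0.001], [0.063, 0.998, -0.0], [-0.001, -0.0, -1.0]]
force: [-3.0, 0.4, 8.9]
finger_gap: 0.0558
grip_force: 44.4
d mm [ 0.1 -0.1  0.1] | shift [-0.0005 -0.0006 -0.0002] turn [-0.0002  0.0021 -0.0008] gap 0.0558 t 28.0
```

```bash
python3 -m jog '[[[0,0,0],[0,0,0],-0.1],[[0,0,0],[0,0,0],0.2],[[0,0,0],[0,0,0],0.6],[[0,0,0],[0,0,0],1],[[0,0,0],[0,0,0],1]]' >/dev/null
python3 -m jog '[[[0,0,-0.1],[0,0,0],1],[[0,0,-0.3],[0,0,0],1],[[0,0,-0.5],[0,0,0],1],[[0,0,-0.6],[0,0,0],1],[[0,0,-0.6],[0,0,0],1]]' >/dev/null
python3 -m jog '[[[-0.1,-0.43,0],[0,0,0],1],[[-0.1,-0.43,0],[0,0,0],1],[[-0.1,-0.43,0],[0,0,0],1],[[-0.1,-0.43,0],[0,0,0],1],[[-0.1,-0.43,0],[0,0,0],1]]' >/dev/null
python3 -m jog '[[[0,0,0],[0,0,0],1],[[0,0,0],[0,0,0],1],[[0,0,0],[0,0,0],1]]' >/dev/null
python3 - <<'E'
from h import *
go(.602,-.205,.083,176.4)
c,T,P,u,v=wrist('w4.png')
show(blobs(P,.105,.118,(.56,.68,-.15,-.05),.003));
for lo,hi in((.115,.14),(.128,.14),(.06,.14)):show(blobs(P,lo,hi,(.55,.68,-.25,-.16),.003));
show(blobs(P,.14,.18,(.45,.545,-.25,-.15),.003));
E
```

```text
d mm [ -27.6    0.4 -128.8] | shift [ 0.1102 -0.0051  0.5151] turn [-0.      0.0004  0.0015] gap 0.0854 t 29.8
2690 mean [ 0.6117 -0.0984  0.1106] zmax [0.1091 0.1108 0.1121] rect [ 0.6124 -0.0979] [0.0475 0.0468] 86.7
3327 mean [ 0.5997 -0.2055  0.1235] zmax [0.1173 0.124  0.134 ] rect [ 0.6011 -0.2054] [0.0509 0.0504] 85.7
293 mean [ 0.6012 -0.2056  0.1334] zmax [0.132  0.1336 0.1348] rect [ 0.6014 -0.2056] [0.0131 0.0134] 86.7
3434 mean [ 0.599  -0.2054  0.1226] zmax [0.1165 0.1239 0.134 ] rect [ 0.6011 -0.2054] [0.0509 0.0504] 85.7
3418 mean [ 0.5106 -0.201   0.1609] zmax [0.1492 0.1623 0.1664] rect [ 0.5103 -0.2011] [0.0506 0.0235] 86.2
```

View pics/w4.png

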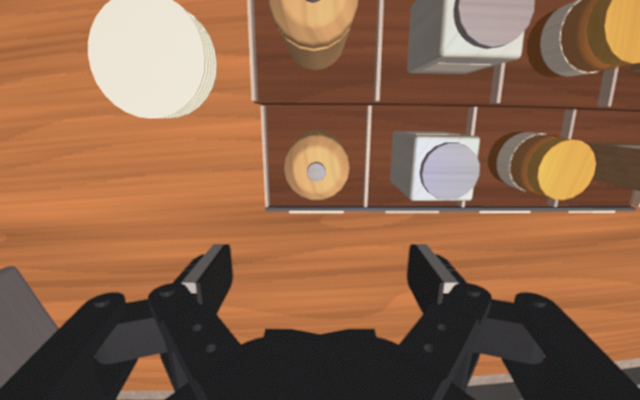

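The mill (317,170) is standing about 4 mm too near the step; the tin is centred. I'll nudge the mill into place.

```bash
python3 -m jog '[[[0.113,-0.003,0.02],[0,0,0],1],[[0.113,-0.003,0.2],[0,0,0],1],[[0.113,-0.003,0.26],[0,0,0],1],[[0.113,-0.003,0.26],[0,0,0],1],[[0.113,-0.003,0.26],[0,0,0],1]]' >/dev/null
python3 -m jog '[[[0,0,0],[0,0,0],1],[[0,0,0],[0,0,0],1]]' >/dev/null
python3 -c "
from h import *
go(.6012,-.2055,.078,176.4)"
```

```text
d mm [ -0.9   0.2 -69.9] | shift [0.0042 0.0008 0.2794] turn [-0.0015  0.0041 -0.0007] gap 0.0855 t 30.55
```

```bash
python3 -m jog '[[[0.003,0,0.14],[0,0,0],1],[[0.003,0,0.24],[0,0,0],1],[[0.003,0,0.27],[0,0,0],1],[[0.003,0,0.27],[0,0,0],1],[[0.003,0,0.27],[0,0,0],1]]'
python3 -m jog '[[[0,0,0],[0,0,0],0],[[0,0,0],[0,0,0],0],[[0,0,0],[0,0,0],-0.2],[[0,0,0],[0,0,0],-0.4],[[0,0,0],[0,0,0],-0.4]]' 40
python3 -m jog '[[[0,0,0],[0,0,0],-0.4],[[0,0,0],[0,0,0],-0.4],[[0,0,0],[0,0,0],-0.4]]'
python3 -m jog '[[[0,0,-0.03],[0,0,0],-0.4],[[0,0,-0.06],[0,0,0],-0.4],[[0,0,-0.06],[0,0,0],-0.4],[[0,0,-0.06],[0,0,0],-0.4]]'
python3 -c "
from h import *
go(.6049,-.2076,.083,176.4)"
```

```text
t: 31.05
ee_pos: [0.6014, -0.2058, 0.0805]
tcp_rot: [[-0.998, 0.063, 0.002], [0.063, 0.998, -0.001], [-0.002, -0.001, -1.0]]
force: [-0.2, 0.4, 0.7]
finger_gap: 0.0855
grip_force: 0.0
t: 31.55
ee_pos: [0.6011, -0.2058, 0.0802]
tcp_rot: [[-0.998, 0.063, 0.002], [0.063, 0.998, -0.001], [-0.002, -0.001, -1.0]]
force: [-1.6, -0.7, 6.5]
finger_gap: 0.0511
grip_force: 41.0
t: 31.85
ee_pos: [0.6011, -0.2058, 0.0802]
tcp_rot: [[-0.998, 0.063, 0.002], [0.063, 0.998, -0.001], [-0.002, -0.001, -1.0]]
force: [-1.0, -1.2, 5.8]
finger_gap: 0.051
grip_force: 41.0
t: 32.25
ee_pos: [0.6006, -0.2054, 0.0943]
tcp_rot: [[-0.998, 0.063, 0.0], [0.063, 0.998, -0.0], [-0.0, -0.0, -1.0]]
force: [0.6, 0.7, -3.1]
finger_gap: 0.0513
grip_force: 42.0
d mm [  4.3  -2.2 -11.3] | shift [-0.0177 -0.0076  0.0451] turn [-0.0003  0.0007 -0.0009] gap 0.0513 t 32.25
```

```bash
python3 -m jog '[[[-0.017,-0.007,0],[0,0,0],-0.4],[[-0.017,-0.007,0.03],[0,0,0],-0.4],[[-0.017,-0.007,0.045],[0,0,0],-0.4],[[-0.017,-0.007,0.045],[0,0,0],-0.4],[[-0.017,-0.007,0.045],[0,0,0],-0.4]]'
python3 -c "
from h import *
go(.6049,-.2076,.0802,176.4)"
```

```text
t: 32.75
ee_pos: [0.6043, -0.2073, 0.0824]
tcp_rot: [[-0.998, 0.063, -0.001], [0.063, 0.998, 0.0], [0.001, 0.0, -1.0]]
force: [0.1, -0.5, -1.3]
finger_gap: 0.0513
grip_force: 42.0
d mm [ 0.6 -0.3 -2.2] | shift [-0.0024 -0.0012  0.0086] turn [ 0.0007 -0.0015 -0.0009] gap 0.0513 t 32.75
```

```bash
python3 -m jog '[[[-0.002,-0.001,0.005],[0,0,0],-0.4],[[-0.002,-0.001,0.01],[0,0,0],-0.4],[[-0.002,-0.001,0.01],[0,0,0],-0.4],[[-0.002,-0.001,0.01],[0,0,0],-0.4]]'
python3 -m jog '[[[0,0,0],[0,0,0],-0.1],[[0,0,0],[0,0,0],0.2],[[0,0,0],[0,0,0],0.6],[[0,0,0],[0,0,0],1],[[0,0,0],[0,0,0],1]]'
python3 -m jog '[[[0,0,-0.1],[0,0,0],1],[[0,0,-0.3],[0,0,0],1],[[0,0,-0.5],[0,0,0],1],[[0,0,-0.7],[0,0,0],1],[[0,0,-0.8],[0,0,0],1]]' >/dev/null
python3 -m jog '[[[0.4,0.6,-0.25],[0,0,0],1],[[0.4,0.6,-0.25],[0,0,0],1],[[0.4,0.6,-0.25],[0,0,0],1],[[0.4,0.6,-0.25],[0,0,0],1],[[0.4,0.6,-0.25],[0,0,0],1]]' >/dev/null
python3 -m jog '[[[0,0,0],[0,0,0],1],[[0,0,0],[0,0,0],1],[[0,0,0],[0,0,0],1]]'
python3 - <<'E'
from h import *
from plant import manip
c,T,P,u,v=wrist('w5.png')
R=(.44,.72,-.27,.2)
show(blobs(P,.09,.2,R,.004))
E
```

```text
t: 33.15
ee_pos: [0.6051, -0.2077, 0.0803]
tcp_rot: [[-0.998, 0.063, -0.0], [0.063, 0.998, -0.0], [0.0, -0.0, -1.0]]
force: [0.5, 0.0, -1.6]
finger_gap: 0.0511
grip_force: 42.1
t: 33.65
ee_pos: [0.6053, -0.2078, 0.0805]
tcp_rot: [[-0.998, 0.063, 0.0], [0.063, 0.998, -0.0], [-0.0, -0.0, -1.0]]
force: [0.1, 0.1, -1.1]
finger_gap: 0.0853
grip_force: 0.0
t: 34.95
ee_pos: [0.515, -0.0525, 0.342]
tcp_rot: [[-0.998, 0.064, -0.001], [0.064, 0.998, 0.0], [0.001, 0.0, -1.0]]
force: [0.1, 0.8, 0.4]
finger_gap: 0.0856
grip_force: 0.0
2414 mean [ 0.4925 -0.1913  0.1514] zmax [0.1037 0.1605 0.1741] rect [ 0.4952 -0.1993] [0.0506 0.0513] 20.3
2461 mean [ 0.4992 -0.0884  0.144 ] zmax [0.1282 0.1497 0.1519] rect [ 0.502  -0.0905] [0.0563 0.0559] 86.3
2035 mean [0.5066 0.0162 0.1342] zmax [0.1069 0.1384 0.1401] rect [0.5085 0.0184] [0.0562 0.0541] 85.2
2914 mean [0.5142 0.1208 0.151 ] zmax [0.1026 0.1632 0.1651] rect [0.517  0.1285] [0.0594 0.0389] 86.6
946 mean [ 0.5927 -0.2039  0.1166] zmax [0.0941 0.1202 0.1335] rect [ 0.5977 -0.2081] [0.037  0.0517] 1.9
1582 mean [ 0.607  -0.0959  0.1054] zmax [0.0963 0.1097 0.1118] rect [ 0.6117 -0.0975] [0.0554 0.0566] 86.0
1180 mean [0.6169 0.0123 0.0982] zmax [0.0953 0.0985 0.1001] rect [0.6183 0.013 ] [0.0539 0.0533] 50.0
1640 mean [0.6202 0.1201 0.1176] zmax [0.0944 0.1232 0.125 ] rect [0.6264 0.1222] [0.0589 0.0396] 86.0
```

View pics/w5.png

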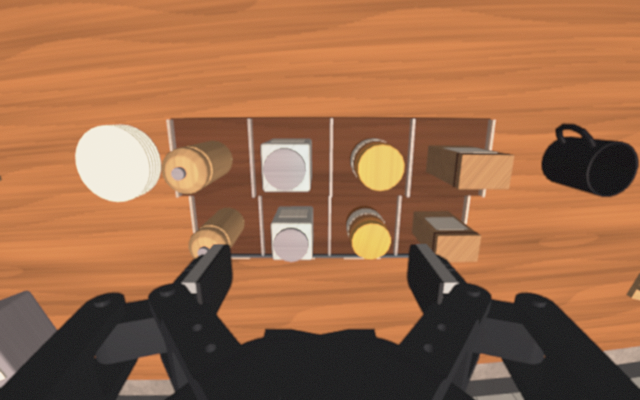

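The view shows mill, tin, jar and carton at (205,245), (291,240), (371,238) and (455,242). All four are upright and each stands in front of its own kind; the mill is partly hidden by a finger.

```bash
python3 -c "
from plant import manip
print(manip.finish_job())"
```

```text
the job is handed in; nothing more can be done
None
```

The job is handed in: jar, tin, carton and mill each stand upright in the front place of their own lane. Jar, tin and carton measured within about 1 mm of centre, and the tin and carton square to the lane; the mill was set to the same accuracy by the arm's reading but was partly hidden in the last view.

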